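# Press a rubber heel pad onto a clog sole

### The arm

A 7-joint arm with a two-finger parallel gripper is mounted at the origin on the work surface. World frame = base frame: x ahead of the robot, y to its left, z up, the work surface at z = 0. Lengths are in m, angles in rad, forces in N, time in s.
With the tool pointing down it reaches from about 0.35 to 0.9 m from the base axis. Payload 8.1 kg.
Tool frame: the origin (TCP) lies between the finger pads; the fingertips stand 8 mm ahead of it and the grasp point (between the pads) lies 11 mm behind it (finger_overhang is the z of the fingertips in the tool frame, in m); z points along the fingers, y is the line along which they close (so a half turn about z gives the same grasp; the last joint's range is limited). The gripper opens to 92 mm and grips with 3 to 60 N. Pads are 19 mm wide; open, the fingers measure 130 mm over their backs; the gripper's body (75 mm by 190 mm) begins 47 mm behind the grasp point.
Start: joints at [1.136, 0.434, 0.025, 1.573, -0.012, 1.134, -0.075], TCP at [0.204, -0.591, 0.235] pointing down, gripper open.
Joint ranges: [-2.62, 2.62], [-0.44, 2.09], [-1.27, 1.32], [0.08, 2.57], [-1.32, 4.46], [0.12, 2], [-2.74, 2.74]. Speed limits (rad/s): [2.22, 2.22, 3.01, 3.01, 3.14, 3.14, 3.14].

### API

Orientations are given as a 3x3 rotation matrix whose columns are the frame's x, y, z axes.
In Python, from plant import * gives the robot as it stands.
- The arm moves only by the shell command python3 -m creep 'ROWS' [FORCE]. ROWS is rows parted by semicolons, their numbers by spaces, 1 to 8 of them, each of 7 numbers: dx, dy, dz in m, then a rotation vector rx, ry, rz in rad, then the finger opening in m; each row is the pose to reach, as a shift and turn from the pose commanded when the command began, along the tool's axes at that moment; what a row does not reach only later rows make up. A row lasts 1/12 s, in which the tool goes at most 0.0417 m and 0.125 rad, less where a joint would pass 70% of its speed; a pose out of reach is approached as far as the arm can. The fingers move at their own pace and stop on an object; FORCE is the grip in N (left out, the last holds). Time passes only in rows, so rows that do not move let the fingers close. It prints the time, the measured TCP pose, the force, the opening and the grip force at its end.
- state(): the state, without advancing time (a new reading comes with each control period).
- snapshot(name): name is "scene" or "top" or "wrist"; returns a dict with "frame" (384x512x3 uint8, red, green, blue), "depth" (384x512 float32, m along the optical axis (not along the pixel's ray), 0 where there is no reading), "fx", "fy", "cx", "cy" (pixels), "R" (3x3) and "t" (3): a world point X has camera coordinates R X + t. Camera axes: x right, y down, z forward; pixel columns grow to the right and rows downward; lengths in m; the calibration is good to about 2 mm. A picture is of the moment at which its call begins.
- sign_off(): hands the job in; it is judged then, once.
The state is a dict: "time_s": time; "qpos": joint angles; "qd": joint speeds; "joint_torque": joint torques, N m; "ee_pos": TCP position; "eef_rot": TCP orientation; "wrist_force": force on the tool from outside, world axes, zero at the start; "ft_torque": the same for the moment, N m; "gripper_width": finger opening in m; "gripper_force": force on a finger pad.
Only numpy, scipy, OpenCV 4.12 (cv2) and the standard library are available. Lean on these libraries where they do the work, as an engineer would, in place of code of your own. Each camera call takes 0.05 s, during which the arm holds its last target. There are 200 camera calls.

### The job

Press the short D-shaped rubber heel pad onto its sole: lay it squarely on the heel of the wooden sole in the press carriage, round end over round end and edges in line, and let go of it. Push the carriage fully home under the press head, push the ram's palm knob right down against its spring and, while it is down, slide the keeper plate across by its lip, so that the ram stays locked down on the pad. Leave the other things on the bench where they are.

Things in the scene. Friction and masses are not known exactly. Their poses are not given: they have to be found in the camera images.
- press: Green cast bench press, fixed; base 432 mm long (its y), 200 mm deep (its x). Origin: base centre at bench height, z up, x away from the robot. Its bed leans 25 degrees back towards the robot: bed axes are x up the slope, y as the press's y, z square to the bed. A column on the up-slope side holds a head over the bed, 145 mm to +y of the origin. It may be touched.
- carriage (a joint): Travel of the carriage along bed y, m: 0 = fully out (loading side, -y), 0.170 = fully home against a stop, the heel under the ram. Starts 0 to 0.04. It slides with about 2.5 N and stays where it is left.
- heel_seat (a point): On the carriage: where the pad's origin belongs on the heel's tread face. The sole lies tread-up, heel leading (+y). The heel is a D like the pad: 58 mm wide (x), straight sides from y = -31 mm to 0, then a half round to +y; it stands 32 mm above the carriage plate. The waist beyond its straight end is 16 mm lower. Axes: bed axes (x up the slope, y towards home, z square to the bed).
- carriage_post (a point): Centre of the top of the carriage's upright black handle: 20 mm across, 38 mm tall, on a thinner steel stem, 66 mm above the carriage plate in all. At the carriage's trailing (-y) end, 174 mm behind heel_seat; nothing stands behind it. Axes: bed axes.
- heel_pad: Black rubber heel pad, a D, 10 mm thick, 56 mm wide (its x), 58 mm long (its y): straight parallel sides from y = -30 mm (straight end) to 0, then a half round of 28 mm radius to +y. Ribs on its upper side, the straight-sided part. About 40 g. Origin: on its underside, centre line, at the centre of the half round. It starts flat on the bench, ribs up.
- heel_pad_round (a point): Tip of the heel pad's round end, on its upper side (28 mm along the pad's +y from its origin).
- ram (a joint): Depth of the ram, m: 0 = up, 0.027 = fully down on its stop. Takes 3 N to start, about 18 N at the bottom with the pad under the foot. Its spring returns it unless trapped. At 0.025 or deeper the keeper passes over the ram's shoulder; trapped, it rests at about 0.024.
- knob_top (a point): Centre of the flat top of the ram's black palm knob, 46 mm across, 16 mm thick; it moves with the ram, down along -z. Axes: bed axes. The knob stands above the press head, a block 72 mm (x) by 84 mm (y) whose top is 55 mm and underside 104 mm below the raised knob's top; the load position of the heel is 130 to 170 mm to its -y.
- foot: Foot at the lower end of the ram, 50 x 52 mm, sprung on a rubber buffer (1.5 N/mm, 10 mm). With the ram up its underside is 31 mm above the heel, 21 mm above a pad on the heel. Origin: on the ram's axis, 77 mm below the foot's underside (not on the foot itself). Axes: bed axes.
- keeper (a joint): Travel of the flat steel keyhole keeper plate on top of the press head, along bed +y, m: 0 = open, 0.020 = fully across. Starts 0 to 0.003; slides with about 1.5 N. It passes only while the ram is held at 0.025 or deeper, else the ram's shoulder blocks it at about 0.004. Across, its slot takes the ram's neck and traps the ram.
- keeper_lip (a point): Middle of the top edge of the keeper's upturned lip, on its face towards the knob. The lip is 40 mm wide (x), 5 mm thick, 45 mm tall, on the knob's +y side, its face 26 mm from the knob's axis when open. With the knob down the lip's top is 20 to 23 mm higher than the knob's top, so a finger pressing the knob can move +y against it.
- tread_pad: Bystander: a longer black rubber pad for the forepart, 62 x 103 mm, 10 mm thick. Origin: underside, near its middle.
- clog_left: Bystander: wooden clog, 240 mm long, 70 mm high. Origin: middle of its underside.
- clog_right: Bystander: wooden clog, 240 mm long, 70 mm high. Origin: middle of its underside.
- hammer: Bystander: hammer, 250 mm long. Origin: underside, middle.
- glue_tin: Bystander: closed glue tin, 84 mm across, 95 mm tall. Origin: centre of its underside.
- spatula: Bystander: glue spatula, 200 mm long. Origin: underside, middle.
- tack_tray: Bystander: wooden tray of tacks, 110 x 160 x 30 mm. Origin: centre of its underside.
Mind the look-alikes: they are no part of the job. Leave any blue or pink look-alike of the heel_pad alone.

How it is judged:
By the outcome, as a careful person would: the job done as asked, in the order asked, and still so for the second after the job is handed in, with the robot touching nothing.
It also fails if it takes over 70 s, if anything falls off the work surface, if the arm or the gripper's body presses on something with over 40 N, if the wrist force passes 120 N, or if a joint passes its speed limit or range.

## Working session

There is one attempt and no reset: what is moved stays moved. The work goes in short steps, Python scripts to look and compute and a shell command to move; the robot and the scene stay as the last step left them, time stands still between calls to the robot, and variables do not carry over. Pictures are saved under pics/ and viewed, at most 10 in all, crops included, and the job is handed in when it is done.

```bash
mkdir -p pics; ls
cat > h.py <<'E'
import numpy as np, cv2
from plant import *
def save(n,f,crop=None,k=1):
    s=snapshot(n); im=s["frame"][:,:,::-1]
    if crop: im=im[crop[1]:crop[3],crop[0]:crop[2]]
    cv2.imwrite("pics/"+f,cv2.resize(im,None,fx=k,fy=k,interpolation=cv2.INTER_CUBIC)); np.savez("pics/"+f+".npz",**s); return s
def P(s,u,v,r=1):
    d=s["depth"][v-r:v+r+1,u-r:u+r+1]; d=np.median(d[d>0])
    return s["R"].T@(np.array([(u-s["cx"])/s["fx"]*d,(v-s["cy"])/s["fy"]*d,d])-s["t"])
def ray(s,u,v,z):
    "point on pixel ray at height z"
    R=s["R"];c=-R.T@s["t"];w=R.T@np.array([(u-s["cx"])/s["fx"],(v-s["cy"])/s["fy"],1]);return c+w*(z-c[2])/w[2]
def pix(s,X):
    c=s["R"]@X+s["t"];return s["fx"]*c[0]/c[2]+s["cx"],s["fy"]*c[1]/c[2]+s["cy"]
E
python3 -c "
from h import *
save('top','top1.png',k=1.5);save('scene','scene1.png',k=1.5)
s=state();print(s['ee_pos'],s['eef_rot'],s['time_s'])"
```

```text
pics
[ 0.20344193 -0.59050393  0.23403883] [[ 9.45471190e-01  3.25705317e-01 -5.25440698e-04]
 [ 3.25705729e-01 -9.45470350e-01  1.26296123e-03]
 [-8.54354127e-05 -1.36523250e-03 -9.99999064e-01]] 0.1
```

View pics/top1.png

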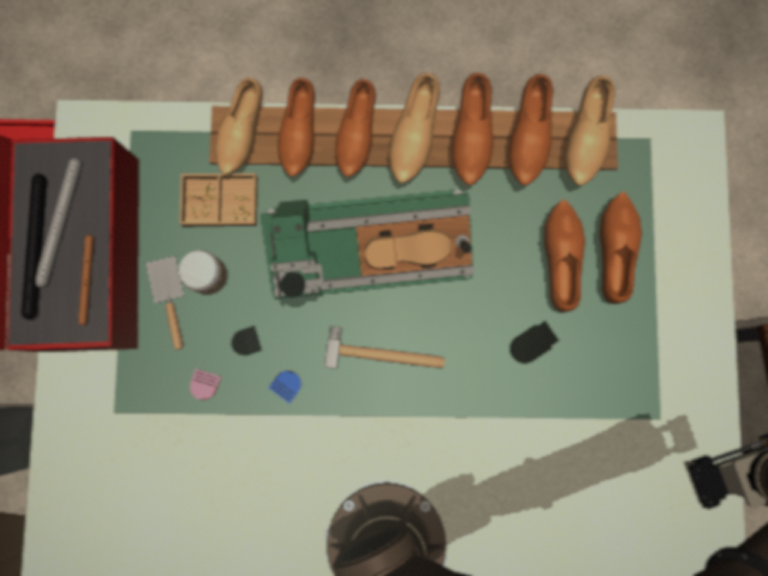

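View pics/scene1.png

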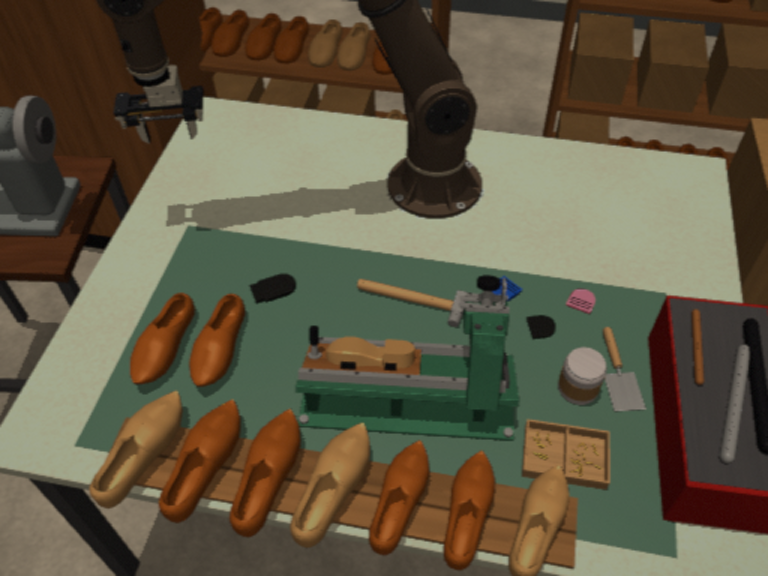

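The top view shows the black heel pad at about (246,341)/1.5, round end to the lower left. The press has its head at about (290,280)/1.5 and the heel leading to the left (+y). I'll enlarge that area next.

```bash
python3 -c "
from h import *
s=save('top','top2.png',(145,120,325,265),4.4)
for n,u,v in [('pad',164,227),('knob',194,190),('post',309,164),('heel',257,168),('sole fore',292,165),('plate',243,175),('lipguess',200,178)]: print(n,P(s,u,v).round(4))
d=s['depth']
# pad segmentation: dark
g=s['frame'].max(2)[205:250,145:185]; print(g.min(),np.median(g)); m=(g<50).astype('uint8'); ys,xs=np.nonzero(m)
pts=np.array([ray(s,x+145,y+205,.01)[:2] for x,y in zip(xs,ys)]).astype('f4'); print(len(pts),pts.mean(0),cv2.minAreaRect(pts))
c=save('scene','scene2.png',(290,180,355,235),10)
"
```

```text
pad [0.4144 0.3048 0.0096]
knob [0.5053 0.1799 0.2468]
post [ 0.6027 -0.145   0.1313]
heel [0.5936 0.0101 0.1019]
sole fore [ 0.6052 -0.097   0.0969]
plate [0.5778 0.0536 0.0617]
lipguess [0.5435 0.169  0.2123]
48 138.0
60 [0.41067487 0.3169935 ] ((0.41002100706100464, 0.3181520700454712), (0.036848925054073334, 0.022290129214525223), 23.766992568969727)
```

View pics/top2.png

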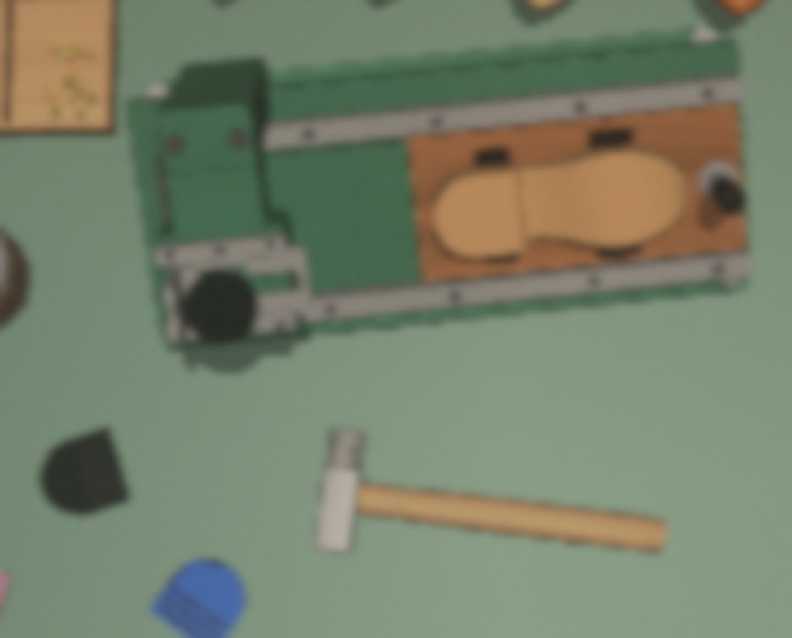

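The enlarged crop shows:
- **Pad:** straight-end corners at (109,430) and (129,499), tip at about (41,480).
- **Heel:** straight edge from (520,170) to (524,250), tip at (433,215).
- **Knob:** centre at (220,307).
- **Post top:** (728,193).
- **Rails:** the upper rail's top edge runs from (270,122) to (738,78).

```bash
cat > m.py <<'E'
from h import *
def src(x,y): return 145+(x+.5)/4.4-.5,120+(y+.5)/4.4-.5
def plane(s,n,d,u,v):
    R=s["R"];c=-R.T@s["t"];w=R.T@np.array([(u-s["cx"])/s["fx"],(v-s["cy"])/s["fy"],1]);return c+w*(d-n@c)/(n@w)
E
python3 -c "
from m import *
s=dict(np.load('pics/top2.png.npz'))
for n,x,y in [('c1',109,430),('c2',129,499),('tip',41,480),('sideN',75,440),('bot',82,514)]: print(n,ray(s,*src(x,y),.01).round(4))
# plate/bed region depth fit
def reg(x0,y0,x1,y1):
    (u0,v0),(u1,v1)=src(x0,y0),src(x1,y1); return np.array([P(s,u,v,0) for v in range(int(v0)+1,int(v1)) for u in range(int(u0)+1,int(u1)) if s['depth'][v,u]>0])
def fit(p):
    c=p.mean(0);n=np.linalg.svd(p-c)[2][2];n*=np.sign(n[2]);return c,n,np.abs((p-c)@n).max()
for nm,r in dict(bedgreen=(310,160,400,280),foreplate=(425,255,600,275),plateU=(540,125,680,145),heel=(450,185,515,245),knob=(205,290,235,320),fore=(600,170,670,235)).items():
    c,n,e=fit(reg(*r)); print(nm,c.round(4),n.round(4),'tilt',np.degrees(np.arccos(n[2])).round(1),e.round(4))
c,n,e=fit(reg(450,185,515,245))
# rail direction with nominal tilt plane
for (a,b) in [((270,122),(738,78)),((265,150),(740,104)),((310,297),(745,254)),((320,318),(748,283))]:
    A,B=[plane(s,n,n@c-.03,*src(*q)) for q in (a,b)]; print('yaw',np.degrees(np.arctan2(-(A-B)[0],(A-B)[1])).round(2))
"
```

```text
c1 [0.4455 0.2886 0.01  ]
c2 [0.3956 0.2723 0.01  ]
tip [0.4085 0.3366 0.01  ]
sideN [0.4379 0.3131 0.01  ]
bot [0.3843 0.3059 0.01  ]
bedgreen [0.5966 0.1106 0.0572] [-0.4309 -0.0607  0.9004] tilt 25.8 0.0101
foreplate [ 0.5657 -0.0012  0.0524] [-0.9727 -0.0411  0.2285] tilt 76.8 0.0062
plateU [ 0.6529 -0.0695  0.0912] [0.9789 0.0142 0.2037] tilt 78.2 0.0032
heel [0.5935 0.0208 0.1012] [-0.4248 -0.0667  0.9028] tilt 25.5 0.0078
knob [0.5092 0.1785 0.248 ] [-0.3781 -0.1804  0.908 ] tilt 24.8 0.0064
fore [ 0.6031 -0.0846  0.099 ] [-0.4082 -0.1471  0.901 ] tilt 25.7 0.0086
yaw 6.58
yaw 6.7
yaw 6.64
yaw 5.69
```

View pics/scene2.png

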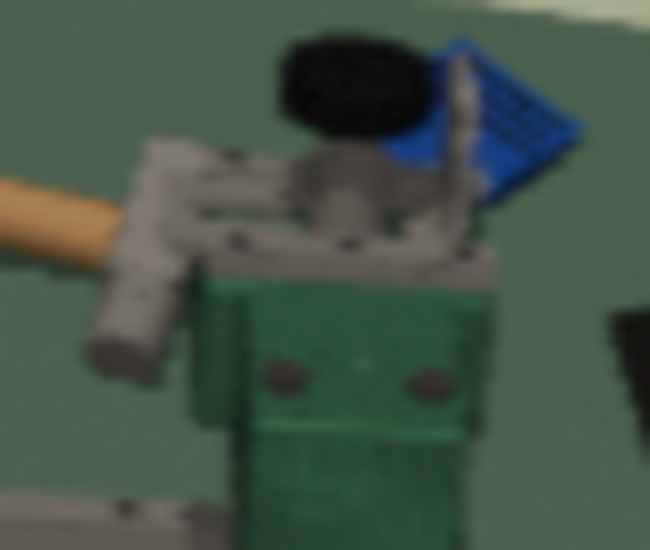

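The depth values fit: bed tilt about 25°, yaw about 6.5°, and knob and heel at plausible heights. I'll move over the pad in steps and refine with the wrist camera.

```bash
cat >> h.py <<'E'
from scipy.spatial.transform import Rotation as Ro
def delta(p,R=None):
    "shift and rotvec in present tool axes to reach pose"
    s=state();R0=np.array(s["eef_rot"]);R=R0 if R is None else R
    print("shift",(R0.T@(np.array(p)-s["ee_pos"])).round(4),"rot",Ro.from_matrix(R0.T@R).as_rotvec().round(4))
def down(y):
    "tool down, closing along heading y (deg)"
    a=np.radians(y);Y=np.array([np.cos(a),np.sin(a),0]);Z=np.array([0,0,-1.]);return np.c_[np.cross(Y,Z),Y,Z]
E
python3 -m creep '0.24 -0.22 -0.09 0 0 -1 0.092;0.24 -0.22 -0.09 0 0 -1 0.092;0.24 -0.22 -0.09 0 0 -1 0.092;0.24 -0.22 -0.09 0 0 -1 0.092;0.24 -0.22 -0.09 0 0 -1 0.092;0.24 -0.22 -0.09 0 0 -1 0.092;0.24 -0.22 -0.09 0 0 -1 0.092;0.24 -0.22 -0.09 0 0 -1 0.092'
python3 -c "
from h import *
delta([.37,.0,.31],down(16.5));delta([.40,.28,.27],down(16.5))"
```

```text
time_s: 0.87
ee_pos: [0.3571, -0.3066, 0.3241]
eef_rot: [[0.231, 0.973, -0.0], [0.973, -0.231, -0.0], [-0.0, 0.0, -1.0]]
wrist_force: [0.9, -0.9, -0.2]
gripper_width: 0.092
gripper_force: 0.0
shift [ 0.3013 -0.0583  0.014 ] rot [-1.00e-04  5.00e-04 -5.21e-01]
shift [ 0.5807 -0.0938  0.0539] rot [-1.00e-04  5.00e-04 -5.21e-01]
```

```bash
R='0.3 -0.06 0.01 0 0 -0.52 0.092'
python3 -m creep '0.3 -0.06 0.01 0 0 -0.52 0.092;0.3 -0.06 0.01 0 0 -0.52 0.092;0.3 -0.06 0.01 0 0 -0.52 0.092;0.3 -0.06 0.01 0 0 -0.52 0.092;0.3 -0.06 0.01 0 0 -0.52 0.092;0.3 -0.06 0.01 0 0 -0.52 0.092;0.3 -0.06 0.01 0 0 -0.52 0.092;0.3 -0.06 0.01 0 0 -0.52 0.092'
python3 -c "
from h import *
delta([.40,.26,.25],down(16.5))"
```

```text
time_s: 1.53
ee_pos: [0.369, 0.0027, 0.3139]
eef_rot: [[-0.283, 0.959, 0.001], [0.959, 0.283, 0.001], [0.0, 0.001, -1.0]]
wrist_force: [-0.5, -0.1, -0.0]
gripper_width: 0.0917
gripper_force: 0.0
shift [0.238  0.1025 0.064 ] rot [ 0.0012 -0.0002 -0.0012]
```

```bash
python3 -m creep '0.24 0.1 0.06 0 0 0 0.092;0.24 0.1 0.06 0 0 0 0.092;0.24 0.1 0.06 0 0 0 0.092;0.24 0.1 0.06 0 0 0 0.092;0.24 0.1 0.06 0 0 0 0.092;0.24 0.1 0.06 0 0 0 0.092;0.24 0.1 0.06 0 0 0 0.092;0.24 0.1 0.06 0 0 0 0.092'
python3 -c "
from h import *
s=save('wrist','w1.png',k=1.5);c=-s['R'].T@s['t'];print(c,s['R'],pix(s,np.array([.412,.309,.01])))"
```

```text
time_s: 2.2
ee_pos: [0.3979, 0.2598, 0.2526]
eef_rot: [[-0.283, 0.959, -0.002], [0.959, 0.283, 0.003], [0.003, -0.001, -1.0]]
wrist_force: [-0.3, -1.1, -0.7]
gripper_width: 0.0919
gripper_force: 0.0
[0.37732785 0.32941621 0.40215148] [[ 0.95900285  0.28339308 -0.00137476]
 [ 0.27336732 -0.92377476  0.26816134]
 [ 0.0747251  -0.25754331 -0.96337303]] (np.float64(277.29564616600635), np.float64(123.4020522643334))
```

View pics/w1.png

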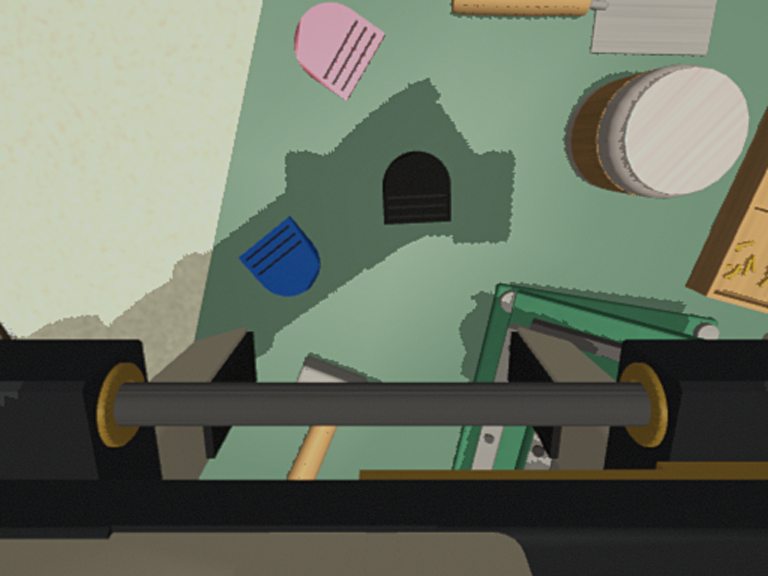

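The wrist view is sharp: the pad has its round tip at (416,151) and straight-end corners at (384,224) and (450,221), nearly aligned with the tool already. I'll fit its outline.

```bash
python3 -c "
from m import *
s=dict(np.load('pics/w1.png.npz'))
m=(s['frame'].max(2)<45).astype('uint8');n,l,st,ce=cv2.connectedComponentsWithStats(m);k=l[130,277] or l[115,277];print(st[k])
ys,xs=np.nonzero(l==k)
q=np.array([ray(s,x,y,.01)[:2] for x,y in zip(xs,ys)]).astype('f4');(c,sz,a)=cv2.minAreaRect(q);print(c,sz,a)
t=np.radians(16.5)
for dx in (1,):
  b=cv2.boxPoints((c,sz,a));print(b)
for u,v in [(384,224),(450,221),(416,151)]:print(ray(s,(u+.5)/1.5-.5,(v+.5)/1.5-.5,.01))
"
```

```text
[ 255  101   45   48 1888]
(0.4120216965675354, 0.3072654604911804) (0.05395079404115677, 0.05643632262945175) 18.631567001342773
[[0.37744483 0.32538664]
 [0.39547518 0.271908  ]
 [0.44659856 0.28914428]
 [0.4285682  0.34262294]]
[0.3958912  0.27130794 0.01      ]
[0.44766366 0.28922663 0.01      ]
[0.40371129 0.33465282 0.01      ]
```

```bash
python3 -c "
from h import *
delta([.4155,.2969,.05],down(18.7))"
```

```text
shift [0.0328 0.0281 0.2028] rot [-0.0017 -0.0013 -0.0413]
```

```bash
python3 -m creep '0.033 0.028 0.04 0 0 -0.04 0.08;0.033 0.028 0.2 0 0 -0.041 0.08;0.033 0.028 0.2 0 0 -0.041 0.08;0.033 0.028 0.2 0 0 -0.041 0.08;0.033 0.028 0.2 0 0 -0.041 0.08;0.033 0.028 0.2 0 0 -0.041 0.08;0.033 0.028 0.2 0 0 -0.041 0.08'
python3 -c "
from h import *
delta([.4155,.2969,.011],down(18.7))"
```

```text
time_s: 2.83
ee_pos: [0.416, 0.2928, 0.0522]
eef_rot: [[-0.316, 0.949, -0.003], [0.949, 0.316, -0.003], [-0.002, -0.004, -1.0]]
wrist_force: [0.0, 0.6, 0.9]
gripper_width: 0.0801
gripper_force: 0.0
shift [0.0041 0.001  0.0412] rot [-0.0044  0.0021 -0.005 ]
```

```bash
python3 -m creep '0 0 0.03 0 0 0 0.08;0 0 0.03 0 0 0 0.08;0 0 0.03 0 0 0 0.08'
python3 -c "
from h import *
delta([.4155,.2969,.011],down(18.7))"
```

```text
time_s: 3.08
ee_pos: [0.4175, 0.2946, 0.0253]
eef_rot: [[-0.316, 0.949, 0.001], [0.949, 0.316, -0.0], [-0.001, 0.001, -1.0]]
wrist_force: [-1.0, 1.1, 0.9]
gripper_width: 0.0797
gripper_force: 0.0
shift [ 0.0029 -0.0012  0.0143] rot [ 0.0008  0.0006 -0.0051]
```

```bash
python3 -m creep '0.002 -0.001 0.011 0 0 0 0.08;0.002 -0.001 0.011 0 0 0 0.08;0.002 -0.001 0.011 0 0 0 0.08' 15
python3 -c "
from h import *
for i in range(3): delta([.4155,.2969,.011],down(18.7))"
```

```text
time_s: 3.33
ee_pos: [0.4155, 0.2967, 0.0134]
eef_rot: [[-0.316, 0.949, 0.001], [0.949, 0.316, 0.0], [0.0, 0.001, -1.0]]
wrist_force: [0.4, -0.5, -0.5]
gripper_width: 0.0798
gripper_force: 0.0
shift [0.0002 0.     0.0024] rot [ 0.001  -0.     -0.0044]
shift [0.0002 0.     0.0024] rot [ 0.001  -0.     -0.0044]
shift [0.0002 0.     0.0024] rot [ 0.001  -0.     -0.0044]
```

```bash
python3 -m creep '0 0 0.002 0 0 0 0.08;0 0 0.002 0 0 0 0.05;0 0 0.002 0 0 0 0.05;0 0 0.002 0 0 0 0.05;0 0 0.002 0 0 0 0.05;0 0 0.002 0 0 0 0.05' 15
python3 -m creep '0 0 -0.08 0 0 0 0.05;0 0 -0.08 0 0 0 0.05;0 0 -0.08 0 0 0 0.05;0 0 -0.08 0 0 0 0.05'
python3 -c "
from h import *
s=save('wrist','w2.png')"
```

```text
time_s: 3.83
ee_pos: [0.4153, 0.2966, 0.0106]
eef_rot: [[-0.316, 0.949, 0.0], [0.949, 0.316, 0.0], [-0.0, 0.0, -1.0]]
wrist_force: [0.7, 0.1, 0.1]
gripper_width: 0.0561
gripper_force: 15.0
time_s: 4.17
ee_pos: [0.4164, 0.2974, 0.0924]
eef_rot: [[-0.316, 0.949, 0.003], [0.949, 0.316, 0.002], [0.001, 0.004, -1.0]]
wrist_force: [1.0, -0.1, -0.3]
gripper_width: 0.0559
gripper_force: 15.0
```

View pics/w2.png

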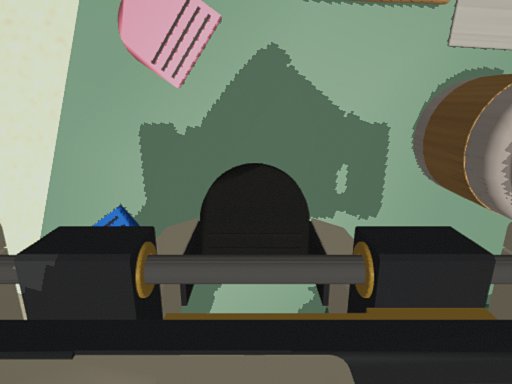

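The pad is held squarely at 56 mm, with its tip at (255,164). I'll check the tip against the grasp, work out the heel seat from the top view and plan the hover.

```bash
cat >> m.py <<'E'
def bed(psi=6.5,t=25):
    a,b=np.radians([psi,t]);yb=np.array([-np.sin(a),np.cos(a),0]);xh=np.array([np.cos(a),np.sin(a),0]);e=np.array([0,0,1.])
    return np.c_[np.cos(b)*xh+np.sin(b)*e,yb,-np.sin(b)*xh+np.cos(b)*e]
def toolR(B): return np.c_[B[:,1],B[:,0],-B[:,2]]
E
python3 -c "
from m import *
st=state();R0=st['eef_rot'];p0=st['ee_pos']
s=dict(np.load('pics/w2.png.npz'));Z=R0[:,2]
for uv in [(255,164),(201,215),(309,215)]:
  X=plane(s,Z,Z@p0+.0006,*uv);print('tip tool',(R0.T@(X-p0)).round(4))
s=dict(np.load('pics/top2.png.npz'));B=bed();n=B[:,2];c=np.array([.5935,.0208,.1012])
for nm,x,y in [('e1',520,170),('e2',524,250),('tip',433,215),('up',485,168),('lo',485,259)]: 
  X=plane(s,n,n@c,*src(x,y));print(nm,X.round(4),(B.T@(X-c)).round(4))
print('post',plane(s,n,n@c+.034,*src(728,193)));print('knob',plane(s,n,n@np.array([.5092,.1785,.248]),*src(220,307)))
X0=c+B@[0,-.03,.12];print(X0);delta([.42,.2,.31]);delta(X0,toolR(B))
"
```

```text
tip tool [0.0426 0.001  0.0006]
tip tool [ 0.0161 -0.0265  0.0006]
tip tool [0.0161 0.0286 0.0006]
e1 [ 0.6218 -0.007   0.1129] [ 0.0276 -0.0309  0.    ]
e2 [ 0.5699 -0.0108  0.0886] [-0.0298 -0.0288  0.    ]
tip [0.5915 0.0527 0.1019] [0.0018 0.0319 0.    ]
up [0.6226 0.0171 0.1145] [ 0.0314 -0.007   0.    ]
lo [0.5634 0.0163 0.087 ] [-0.0335 -0.0011  0.    ]
post [ 0.60366891 -0.14782333  0.134525  ]
knob [0.50694319 0.17831612 0.24694469]
[ 0.5465079  -0.01474817  0.20995693]
shift [-0.0929 -0.026  -0.2191] rot [0. 0. 0.]
shift [-0.3365  0.026  -0.1189] rot [-0.4334 -0.0454  0.2046]
```

```bash
python3 -m creep '-0.01 0 -0.04 0 0 0 0.05;-0.05 -0.02 -0.16 0 0 0 0.05;-0.05 -0.02 -0.16 0 0 0 0.05;-0.05 -0.02 -0.16 0 0 0 0.05;-0.1 -0.03 -0.22 0 0 0 0.05;-0.1 -0.03 -0.22 0 0 0 0.05;-0.1 -0.03 -0.22 0 0 0 0.05'
python3 -c "
from m import *
B=bed();c=np.array([.5935,.0208,.1012]);delta([.5,.0,.31],toolR(B));delta(c+B@[0,-.04,.13],toolR(B))"
```

```text
time_s: 4.8
ee_pos: [0.4213, 0.1882, 0.3141]
eef_rot: [[-0.31, 0.951, 0.005], [0.951, 0.31, -0.001], [-0.003, 0.004, -1.0]]
wrist_force: [1.0, -0.7, -1.8]
gripper_width: 0.0559
gripper_force: 15.0
shift [-0.2033  0.0164  0.0047] rot [-0.4301 -0.042   0.1994]
shift [-0.2405  0.0495  0.0959] rot [-0.4301 -0.042   0.1994]
```

```bash
python3 -m creep '-0.2 0.016 0 -0.43 -0.042 0.2 0.05;-0.2 0.016 0 -0.43 -0.042 0.2 0.05;-0.2 0.016 0 -0.43 -0.042 0.2 0.05;-0.2 0.016 0 -0.43 -0.042 0.2 0.05;-0.2 0.016 0 -0.43 -0.042 0.2 0.05;-0.24 0.05 0.096 -0.43 -0.042 0.2 0.05;-0.24 0.05 0.096 -0.43 -0.042 0.2 0.05;-0.24 0.05 0.096 -0.43 -0.042 0.2 0.05'
python3 -m creep '0 0 0 0 0 0 0.05;0 0 0 0 0 0 0.05'
python3 -c "
from m import *
s=save('wrist','w3.png',k=1.5)
B=bed();c=np.array([.5935,.0208,.1012]);delta(c+B@[0,-.04,.13],toolR(B))
np.savez('w3p.npz',p=state()['ee_pos'],R=state()['eef_rot'])"
```

```text
time_s: 5.47
ee_pos: [0.5409, -0.0216, 0.21]
eef_rot: [[-0.116, 0.904, 0.411], [0.993, 0.105, 0.051], [0.003, 0.414, -0.91]]
wrist_force: [-0.3, -0.7, -0.2]
gripper_width: 0.0559
gripper_force: 15.0
time_s: 5.63
ee_pos: [0.5403, -0.0193, 0.2119]
eef_rot: [[-0.119, 0.904, 0.41], [0.993, 0.107, 0.053], [0.004, 0.413, -0.911]]
wrist_force: [0.4, 0.7, -0.2]
gripper_width: 0.0558
gripper_force: 15.0
shift [-0.0065  0.0037 -0.0041] rot [-0.0073 -0.0057  0.0048]
```

View pics/w3.png

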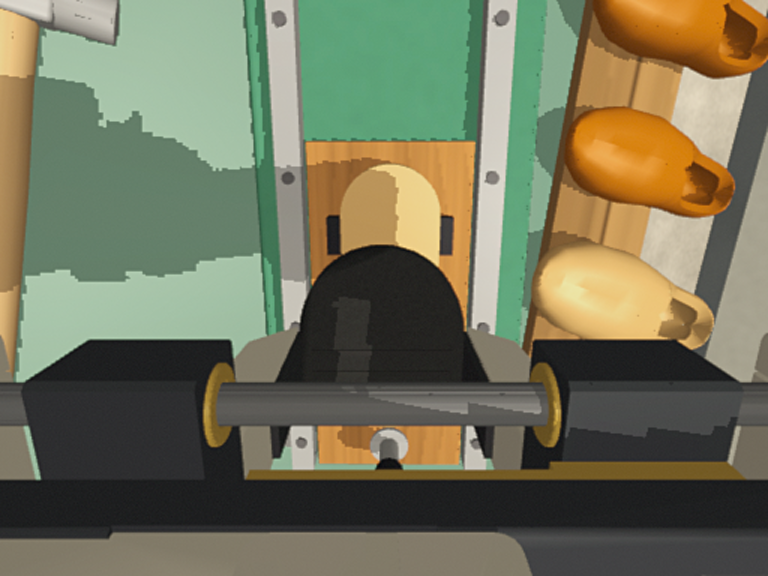

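The wrist view shows the heel with tip at (390,164), sides at x=341 and 440 near row 215, and the plate's leading edge from (305,142) to (475,140). The pad is in the foreground with its tip at (384,246).

```bash
python3 -c "
from m import *
s=dict(np.load('pics/w3.png.npz'));w=np.load('w3p.npz');p0,R0=w['p'],w['R']
g=lambda x,y:((x+.5)/1.5-.5,(y+.5)/1.5-.5)
def reg(x0,y0,x1,y1):
  (u0,v0),(u1,v1)=g(x0,y0),g(x1,y1);return np.array([P(s,u,v,0) for v in range(int(v0),int(v1),2) for u in range(int(u0),int(u1),2) if s['depth'][v,u]>0])
pl={}
for nm,r in dict(heel=(355,190,425,235),plate=(312,148,465,158),bedgreen=(310,10,470,125),pad=(345,270,425,320),railL=(275,30,295,150),railR=(493,30,508,150)).items():
  p=reg(*r);c=p.mean(0);n=np.linalg.svd(p-c)[2][2];n*=np.sign(n[2]);pl[nm]=c;print(nm,c.round(4),n.round(3),np.degrees(np.arccos(n[2])).round(1),'yaw',np.degrees(np.arctan2(-n[1],-n[0])).round(1),(bed()[:,2]@c).round(4),'rms',((p-c)@n).std().round(4))
B=bed();n=B[:,2];d=n@pl['heel'];seatd=d
for nm,x,y,dd in [('L',341,215,d),('R',440,215,d),('tip',390,164,d),('e1',305,142,d-.032),('e2',475,140,d-.032),('rl1',300,0,d-.032),('rl2',302,130,d-.032),('rr1',486,0,d-.032),('rr2',479,130,d-.032),('post',388,445,d)]:
  X=plane(s,n,dd,*g(x,y));print(nm,X.round(4),'tool',(R0.T@(X-p0)).round(4),'bed',(B.T@X).round(4))
Z=R0[:,2];X=plane(s,Z,Z@p0+.0006,*g(384,246));print('padtip',(R0.T@(X-p0)).round(4))
"
```

```text
heel [0.5906 0.0249 0.0988] [-0.42  -0.049  0.906] 25.0 yaw 6.7 -0.1596 rms 0.0007
plate [0.5985 0.0586 0.069 ] [-0.421 -0.042  0.906] 25.0 yaw 5.7 -0.1916 rms 0.0007
bedgreen [0.5998 0.1104 0.057 ] [-0.42  -0.049  0.906] 25.0 yaw 6.7 -0.2055 rms 0.0008
pad [0.5374 0.0067 0.211 ] [-0.416 -0.052  0.908] 24.8 yaw 7.2 -0.0348 rms 0.0006
railL [0.5375 0.0885 0.0468] [-0.452 -0.052  0.89 ] 27.1 yaw 6.6 -0.1875 rms 0.0008
railR [0.6528 0.1021 0.1009] [-0.392 -0.042  0.919] 23.2 yaw 6.1 -0.1875 rms 0.0007
L [0.566  0.0192 0.0871] tool [ 0.0344 -0.0261  0.1275] bed [ 0.5484 -0.045  -0.1596]
R [0.6177 0.0254 0.1114] tool [0.0344 0.0314 0.1271] bed [ 0.6059 -0.0447 -0.1596]
tip [0.5881 0.0508 0.099 ] tool [0.0632 0.0023 0.1274] bed [ 0.5766 -0.0161 -0.1596]
e1 [0.5525 0.059  0.0477] tool [ 0.0754 -0.0504  0.1599] bed [ 0.5237 -0.0039 -0.1916]
e2 [0.6476 0.0716 0.0924] tool [0.0766 0.0555 0.1591] bed [ 0.6295 -0.0022 -0.1916]
rl1 [0.5436 0.1376 0.0477] tool [ 0.1545 -0.0499  0.1603] bed [ 0.5238  0.0752 -0.1916]
rl2 [0.5503 0.066  0.047 ] tool [ 0.0826 -0.0519  0.1599] bed [ 0.5221  0.0032 -0.1916]
rr1 [0.6405 0.1489 0.0932] tool [0.1542 0.0578 0.1595] bed [ 0.6315  0.0754 -0.1916]
rr2 [0.6488 0.0777 0.0933] tool [0.0825 0.0576 0.1591] bed [ 0.6316  0.0037 -0.1916]
post [ 0.609  -0.1299  0.0992] tool [-0.1187  0.0018  0.1264] bed [ 0.577  -0.198  -0.1596]
padtip [ 0.042  -0.0013  0.0006]
```

```bash
python3 -c "
from m import *
B=bed();T=B@np.array([.5772,-.0586,-.1596+.0325]);print(T);delta(T,toolR(bed(6.8)))"
```

```text
[0.57976136 0.00707634 0.12874354]
shift [0.0208 0.0024 0.0947] rot [-0.0073 -0.0035  0.0001]
```

```bash
python3 -m creep '0.021 0.002 0.035 -0.007 -0.004 0 0.05;0.021 0.002 0.07 -0.007 -0.004 0 0.05;0.021 0.002 0.095 -0.007 -0.004 0 0.05;0.021 0.002 0.095 -0.007 -0.004 0 0.05;0.021 0.002 0.095 -0.007 -0.004 0 0.05;0.021 0.002 0.095 -0.007 -0.004 0 0.05'
python3 -c "
from m import *
B=bed();T=B@np.array([.5772,-.0586,-.1596+.0115]);delta(T,toolR(bed(6.8)))
s=save('wrist','w4.png',(80,60,430,330),2.2)
np.savez('w4p.npz',p=state()['ee_pos'],R=state()['eef_rot'])"
```

```text
time_s: 6.18
ee_pos: [0.5809, 0.0067, 0.1313]
eef_rot: [[-0.118, 0.898, 0.424], [0.993, 0.107, 0.048], [-0.002, 0.426, -0.904]]
wrist_force: [-0.3, 0.0, 1.1]
gripper_width: 0.0558
gripper_force: 15.0
shift [ 0.0005 -0.0021  0.0229] rot [0.0043 0.0025 0.0004]
```

View pics/w4.png

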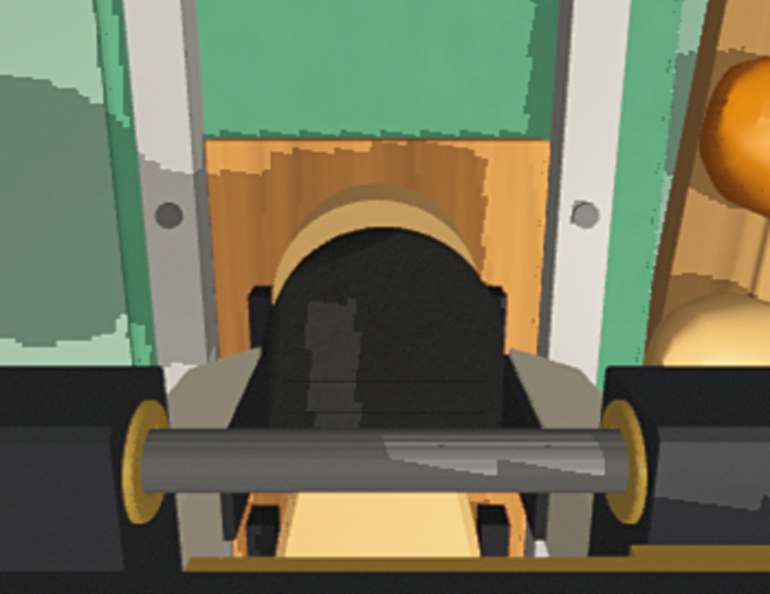

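The pad tip is at (385,227) and the heel's top edge is at about (378,200), with its shaded front face above that. The sides look well matched. I'll compute the residual.

```bash
python3 -c "
from m import *
s=dict(np.load('pics/w4.png.npz'));w=np.load('w4p.npz');p0,R0=w['p'],w['R']
g=lambda x,y:(80+(x+.5)/2.2-.5,60+(y+.5)/2.2-.5)
def med(x0,y0,x1,y1):
  (u0,v0),(u1,v1)=g(x0,y0),g(x1,y1);return np.median([R0.T@(P(s,u,v,0)-p0) for v in range(int(v0),int(v1)+1) for u in range(int(u0),int(u1)+1) if s['depth'][v,u]>0],axis=0)
h=med(370,207,390,216);pd=med(350,270,420,330);print('heel',h,'pad',pd)
Z=R0[:,2]
f=lambda x,y,z:(R0.T@(plane(s,Z,Z@p0+z,*g(x,y))-p0)).round(4)
for nm,x,y,z in [('heeltip',378,200,h[2]),('heel L',276,290,h[2]),('heel R',481,255,h[2]),('padtip',385,227,pd[2]),('padL',270,330,pd[2]),('padR',504,330,pd[2]),('e1',205,139,h[2]+.032),('e2',549,140,h[2]+.032)]:print(nm,f(x,y,z))
"
```

```text
heel [ 0.04097544 -0.00219984  0.03450957] pad [ 0.02647432 -0.00095183  0.00124622]
heeltip [ 0.0436 -0.0025  0.0345]
heel L [ 0.0185 -0.0306  0.0345]
heel R [0.0285 0.0255 0.0345]
padtip [ 0.043  -0.0006  0.0012]
padL [ 0.0189 -0.027   0.0012]
padR [0.019  0.0267 0.0012]
e1 [ 0.057  -0.0555  0.0665]
e2 [0.0569 0.0494 0.0665]
```

```bash
python3 -m creep '0 -0.002 0.01 0.004 0.002 0 0.05;0 -0.002 0.02 0.004 0.002 0 0.05;0 -0.002 0.023 0.004 0.002 0 0.05;0 -0.002 0.023 0.004 0.002 0 0.05;0 -0.002 0.023 0.004 0.002 0 0.05'
python3 -c "
from m import *
B=bed();T=B@np.array([.5772,-.0586,-.1596+.0115]);delta(T,toolR(bed(6.8)));print(B.T@state()['wrist_force'])"
```

```text
time_s: 6.65
ee_pos: [0.5888, 0.0067, 0.1089]
eef_rot: [[-0.117, 0.9, 0.42], [0.993, 0.106, 0.049], [-0.0, 0.422, -0.906]]
wrist_force: [0.5, -0.2, -0.8]
gripper_width: 0.0557
gripper_force: 15.0
shift [ 0.0014  0.0003 -0.0007] rot [-0.0002  0.0009 -0.0009]
[ 0.08084761 -0.27260933 -0.94944642]
```

```bash
python3 -m creep '0 0 0.001 0 0 0 0.05;0 0 0.001 0 0 0 0.05;0 0 0.001 0 0 0 0.05'
python3 -c "
from m import *
B=bed();T=B@np.array([.5772,-.0586,-.1596+.0115]);delta(T,toolR(bed(6.8)));print(B.T@state()['wrist_force'])"
```

```text
time_s: 6.9
ee_pos: [0.5891, 0.0067, 0.1083]
eef_rot: [[-0.117, 0.9, 0.42], [0.993, 0.107, 0.049], [-0.001, 0.423, -0.906]]
wrist_force: [-6.2, -1.5, 12.5]
gripper_width: 0.0557
gripper_force: 15.0
shift [ 0.0014  0.0003 -0.0015] rot [ 0.0001  0.0012 -0.0006]
[-0.46976023 -0.8065675  13.96904076]
```

```bash
python3 -m creep '0 0 -0.0005 0 0 0 0.06;0 0 -0.0005 0 0 0 0.08;0 0 -0.0005 0 0 0 0.08;0 0 -0.0005 0 0 0 0.08;0 0 -0.03 0 0 0 0.08;0 0 -0.06 0 0 0 0.08;-0.03 0 -0.1 0 0 0 0.08;-0.06 0 -0.14 0 0 0 0.08'
python3 -c "
from m import *
s=save('wrist','w5.png',(80,0,430,270),2.2)
np.savez('w5p.npz',p=state()['ee_pos'],R=state()['eef_rot'])"
```

```text
time_s: 7.57
ee_pos: [0.5485, -0.0326, 0.204]
eef_rot: [[-0.12, 0.901, 0.418], [0.993, 0.109, 0.05], [-0.0, 0.421, -0.907]]
wrist_force: [0.2, -0.7, -0.5]
gripper_width: 0.08
gripper_force: 0.0
```

View pics/w5.png

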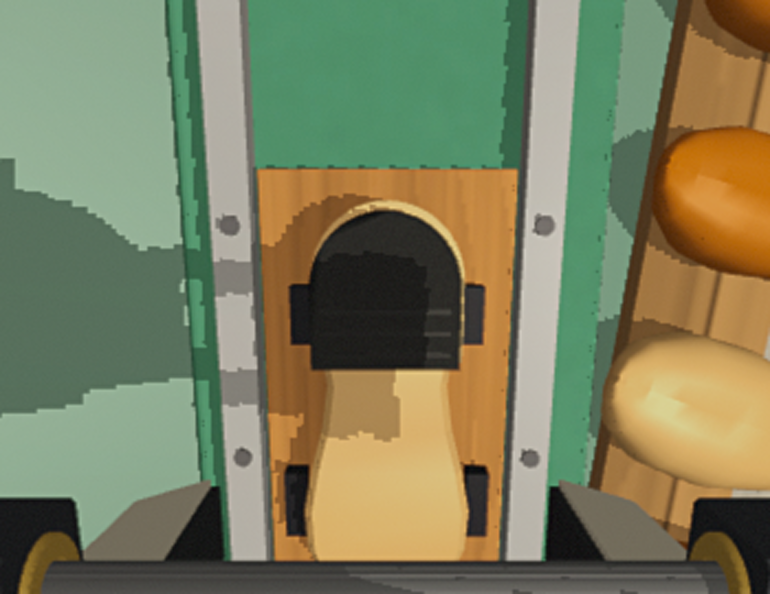

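The pad is down and released on the heel, with its tip at (388,211) and the heel tip at (390,201). I'll check the offset in bed axes and locate the post.

```bash
python3 -c "
from m import *
s=dict(np.load('pics/w5.png.npz'));B=bed(6.8);n=B[:,2]
g=lambda x,y:(80+(x+.5)/2.2-.5,(y+.5)/2.2-.5)
I=lambda x,y:P(s,*[int(round(a)) for a in g(x,y)],2)
dp=n@I(385,300);dw=n@I(380,450);print('padtop',dp,'waist',dw,'plate',n@I(275,240))
f=lambda x,y,d:(B.T@plane(s,n,d,*g(x,y))).round(4)
for nm,x,y,d in [('padtip',388,211,dp),('heeltip',390,201,dp-.01),('padL',311,320,dp),('padR',461,320,dp),('heelR',465,300,dp-.01),('c1',312,369,dp),('c2',460,369,dp),('plate1',257,169,dp-.042),('plate2',517,169,dp-.042)]:print(nm,f(x,y,d))
h=f(390,201,dp-.01);seat=np.array([f(311,320,dp)[0]/2+f(461,320,dp)[0]/2,h[1]-.029,dp-.01])
post=B@(seat+[0,-.174,.034]);print('seat',B@seat,'post top est',post,'seat bed',seat)
st=dict(np.load('pics/top2.png.npz'));print('knob bed',B.T@[.507,.1783,.247])
K=B@(seat+[0,-.174-.045,.034-.02+.008]);print('push pose',K); delta(K)
"
```

```text
padtop -0.14943474248474165 waist -0.16559413105280546 plate -0.19166333914927514
padtip [ 0.5769 -0.0229 -0.1494]
heeltip [ 0.5776 -0.0194 -0.1594]
padL [ 0.5487 -0.0615 -0.1494]
padR [ 0.6038 -0.0614 -0.1494]
heelR [ 0.6062 -0.0552 -0.1594]
c1 [ 0.5486 -0.0799 -0.1494]
c2 [ 0.6041 -0.0798 -0.1494]
plate1 [ 0.5239 -0.0065 -0.1914]
plate2 [ 0.6291 -0.0062 -0.1914]
seat [0.59122283 0.02175617 0.09903682] post top est [ 0.59755718 -0.15272117  0.12985129] seat bed [ 0.57625    -0.0484     -0.15943474]
knob bed [0.57978587 0.11701494 0.00217575]
push pose [ 0.6079211  -0.19680415  0.1189756 ]
shift [-0.1606  0.0002  0.0982] rot [0. 0. 0.]
```

The pad sits about 1–2 mm short of centre and square to the heel, which is acceptable. Next I'll go behind the carriage post with closed fingers.

```bash
python3 -m creep '-0.04 0 0 0 0 0 0;-0.08 0 0 0 0 0 0;-0.12 0 0 0 0 0 0;-0.16 0 0 0 0 0 0;-0.16 0 0.03 0 0 0 0;-0.16 0 0.07 0 0 0 0;-0.16 0 0.095 0 0 0 0;-0.16 0 0.095 0 0 0 0'
python3 -c "
from m import *
B=bed(6.8);seat=np.array([.577,-.0484,-.1594]);p=B.T@state()['ee_pos'];print('rel post top',p-seat-[0,-.174,.034]);delta(state()['ee_pos'],toolR(B))
s=save('scene','sc3.png',(180,180,360,290),4.4)"
```

```text
time_s: 8.28
ee_pos: [0.6063, -0.1875, 0.1119]
eef_rot: [[-0.116, 0.903, 0.413], [0.993, 0.104, 0.051], [0.003, 0.416, -0.909]]
wrist_force: [-0.8, -0.7, 0.5]
gripper_width: 0.0313
gripper_force: 0.0
rel post top [-0.00420983 -0.03556908 -0.01821187]
shift [0. 0. 0.] rot [-0.0074 -0.0019 -0.0033]
```

View pics/sc3.png

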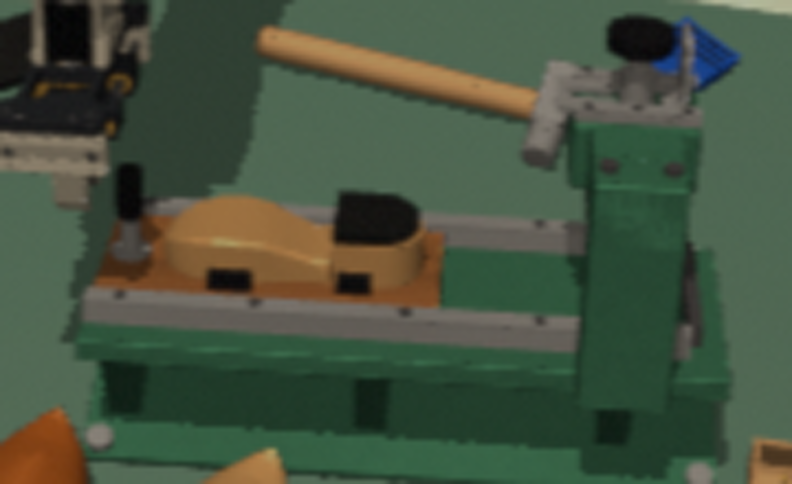

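The fingers are behind the post at (128,190), and the pad lies cleanly on the heel. I'll finish closing and then push gently.

```bash
python3 -m creep '0 0.004 0.002 -0.007 -0.002 -0.003 0;0 0.004 0.002 -0.007 -0.002 -0.003 0;0 0.004 0.002 -0.007 -0.002 -0.003 0;0.005 0.004 0.002 -0.007 -0.002 -0.003 0;0.01 0.004 0.002 -0.007 -0.002 -0.003 0;0.015 0.004 0.002 -0.007 -0.002 -0.003 0;0.02 0.004 0.002 -0.007 -0.002 -0.003 0;0.03 0.004 0.002 -0.007 -0.002 -0.003 0'
python3 -m creep '0.012 0 0 0 0 0 0;0.024 0 0 0 0 0 0;0.036 0 0 0 0 0 0;0.048 0 0 0 0 0 0;0.06 0 0 0 0 0 0;0.072 0 0 0 0 0 0;0.084 0 0 0 0 0 0;0.096 0 0 0 0 0 0'
python3 -c "
from m import *
B=bed(6.8);seat=np.array([.577,-.0484,-.1594]);p=B.T@state()['ee_pos'];print('rel post0 top',p-seat-[0,-.174,.034],B.T@state()['wrist_force']);delta(state()['ee_pos'],toolR(B))"
```

```text
time_s: 9.0
ee_pos: [0.6085, -0.1596, 0.1173]
eef_rot: [[-0.115, 0.898, 0.425], [0.993, 0.107, 0.045], [-0.005, 0.428, -0.904]]
wrist_force: [-0.8, -4.0, 2.0]
gripper_width: 0.0008
gripper_force: 1.8
time_s: 9.67
ee_pos: [0.597, -0.0627, 0.1169]
eef_rot: [[-0.117, 0.897, 0.425], [0.993, 0.108, 0.046], [-0.005, 0.428, -0.904]]
wrist_force: [-0.1, -3.5, 2.1]
gripper_width: 0.0003
gripper_force: 1.8
rel post0 top [ 0.00298799  0.08949474 -0.01601325] [ 0.39851796 -3.42193317  2.08346116]
shift [0. 0. 0.] rot [0.0056 0.0048 0.0006]
```

```bash
python3 -m creep '0.01 0 0 0 0 0 0;0.02 -0.001 0 0 0 0 0;0.03 -0.001 0 0 0 0 0;0.036 -0.002 0 0 0 0 0;0.042 -0.002 0 0 0 0 0;0.046 -0.002 0 0 0 0 0;0.05 -0.002 0 0 0 0 0;0.052 -0.002 0 0 0 0 0'
python3 -c "
from m import *
B=bed(6.8);seat=np.array([.577,-.0484,-.1594]);p=B.T@state()['ee_pos'];print('rel post0 top',p-seat-[0,-.174,.034],B.T@state()['wrist_force'])"
```

```text
time_s: 10.33
ee_pos: [0.589, -0.0108, 0.1154]
eef_rot: [[-0.118, 0.898, 0.424], [0.993, 0.108, 0.047], [-0.004, 0.427, -0.904]]
wrist_force: [0.5, -3.6, 2.5]
gripper_width: 0.0005
gripper_force: 1.2
rel post0 top [ 0.0006786   0.14192287 -0.0165992 ] [ 1.14308958 -3.6296567   2.19872187]
```

```bash
python3 -m creep '0.002 0 0 0 0 0 0;0.004 0 0 0 0 0 0;0.006 0 0 0 0 0 0;0.006 0 0 0 0 0 0'
python3 -c "
from m import *
B=bed(6.8);seat=np.array([.577,-.0484,-.1594]);p=B.T@state()['ee_pos'];print('rel post0 top',p-seat-[0,-.174,.034],B.T@state()['wrist_force'])"
```

```text
time_s: 10.67
ee_pos: [0.5885, -0.0081, 0.1154]
eef_rot: [[-0.114, 0.898, 0.424], [0.993, 0.105, 0.043], [-0.006, 0.427, -0.904]]
wrist_force: [1.1, -9.7, 2.2]
gripper_width: 0.0004
gripper_force: 4.7
rel post0 top [ 0.00053974  0.14469574 -0.01662288] [ 0.82992476 -9.80609459  1.99365905]
```

```bash
python3 -m creep '0.003 0 0 0 0 0 0;0.003 0 0 0 0 0 0;0.003 0 0 0 0 0 0'
python3 -m creep '-0.02 0 0 0 0 0 0;-0.04 0 -0.02 0 0 0 0;-0.04 0 -0.06 0 0 0 0;-0.04 0 -0.1 0 0 0 0;-0.04 0 -0.14 0 0 0 0;-0.04 0 -0.18 0 0 0 0;-0.04 0 -0.18 0 0 0 0'
python3 -c "
from m import *
B=bed(6.8)
s=save('wrist','w6.png',k=1.4)
s0=dict(np.load('pics/top2.png.npz'));c=snapshot('top')
np.savez('w6p.npz',p=state()['ee_pos'],R=state()['eef_rot'])"
```

```text
time_s: 10.92
ee_pos: [0.5884, -0.0079, 0.1154]
eef_rot: [[-0.11, 0.899, 0.424], [0.994, 0.103, 0.04], [-0.007, 0.426, -0.905]]
wrist_force: [3.9, -16.9, 1.3]
gripper_width: 0.0006
gripper_force: 8.4
time_s: 11.5
ee_pos: [0.5168, -0.0506, 0.2845]
eef_rot: [[-0.117, 0.895, 0.431], [0.993, 0.109, 0.044], [-0.008, 0.433, -0.901]]
wrist_force: [0.7, -1.1, 0.8]
gripper_width: 0.0004
gripper_force: 0.0
```

View pics/w6.png

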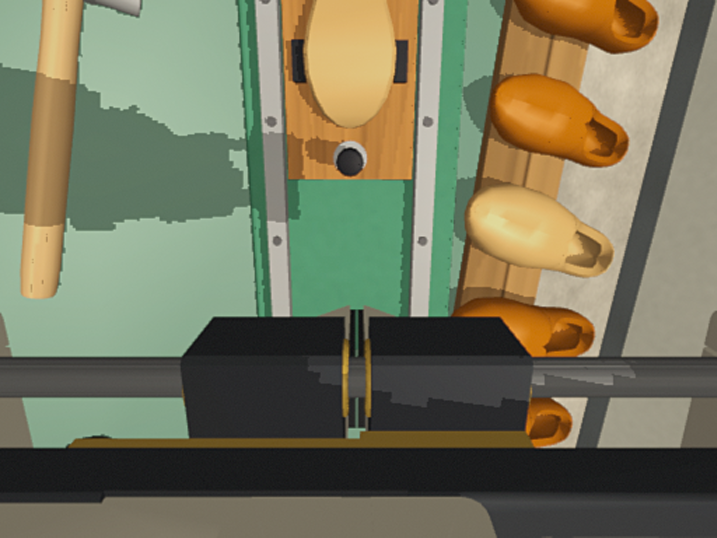

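The carriage is home with the post at (349,158), and the force rose to 17 N against the stop. I've now used up my allowed views (one over, in fact), so I'll work from depth numbers from here.

```bash
python3 -c "
from m import *
B=bed(6.8);print(B.T@state()['ee_pos']);delta(B@[.577,.02,.12],toolR(B))"
```

```text
[ 0.57744566 -0.11215348  0.03936581]
shift [ 0.1316  0.0002 -0.0815] rot [0.0073 0.0068 0.0002]
```

```bash
python3 -m creep '0.02 0 -0.04 0.007 0.007 0 0;0.05 0 -0.08 0.007 0.007 0 0;0.09 0 -0.08 0.007 0.007 0 0;0.13 0 -0.08 0.007 0.007 0 0;0.13 0 -0.08 0.007 0.007 0 0;0.13 0 -0.08 0.007 0.007 0 0'
cat > k.py <<'E'
from m import *
B=bed(6.8);s=snapshot('wrist');d=s['depth'];v,u=np.mgrid[0:384,0:512]
C=np.stack([(u-s['cx'])/s['fx']*d,(v-s['cy'])/s['fy']*d,d],-1);X=((C-s['t'])@s['R'])@B
ok=(d>0)&(abs(X[...,0]-.577)<.06)&(abs(X[...,1]-.117)<.06)&(X[...,2]>-.06)&(X[...,2]<.05)
x=X[ok];col=s['frame'][ok].max(1)
h,e=np.histogram(x[:,2],np.arange(-.06,.05,.004));print([(round(float(a),3),int(b)) for a,b in zip(e,h) if b])
kz=float(__import__('sys').argv[1]) if len(__import__('sys').argv)>1 else None
def box(nm,q): print(nm,len(q),'min',np.percentile(q,1,0).round(4),'max',np.percentile(q,99,0).round(4),'mean',q.mean(0).round(4))
box('dark',x[(col<60)&(x[:,2]>-.02)]);box('highlight lip',x[(col>=70)&(x[:,2]>-.03)&(x[:,1]>.13)])
print('tcp',B.T@state()['ee_pos'])
E
python3 k.py
```

```text
time_s: 12.1
ee_pos: [0.4662, 0.0779, 0.3492]
eef_rot: [[-0.127, 0.9, 0.416], [0.992, 0.114, 0.055], [0.002, 0.42, -0.908]]
wrist_force: [0.1, -0.6, -0.2]
gripper_width: 0.0003
gripper_force: 0.0
[(-0.06, 847), (-0.056, 1731), (-0.052, 809), (-0.048, 1952), (-0.044, 186), (-0.04, 28), (-0.036, 38), (-0.032, 35), (-0.028, 34), (-0.024, 35), (-0.02, 38), (-0.016, 51), (-0.012, 44), (-0.008, 186), (-0.004, 1207), (0.0, 1657)]
dark 2269 min [ 0.5554  0.0961 -0.0023] max [0.5967 0.1375 0.002 ] mean [5.745e-01 1.175e-01 2.000e-04]
highlight lip 649 min [ 0.5572  0.1337 -0.0292] max [ 0.5961  0.1489 -0.0019] mean [ 0.5768  0.1452 -0.0095]
tcp [0.57541191 0.01983934 0.1166856 ]
```

The knob top is at bed (0.576, 0.117, 0.000) and the lip face is near y=0.144, both matching expectation. I'll turn the tool 90° so the closed fingers span along bed y, which lets them hold the knob while pushing the lip.

```bash
python3 -c "
from m import *
B=bed(6.8);q=state()['qpos'];print(np.round(q,2))
T=toolR(B)
for sg in (1,-1):
  R=T@Ro.from_euler('z',sg*90,degrees=True).as_matrix();print(sg);delta(B@[.577,.115,.05],R)"
```

```text
[ 0.76 -0.15 -0.91  2.02 -0.14  0.79  0.03]
1
shift [0.0948 0.0022 0.0671] rot [-6.7000e-03 -5.0000e-04  1.5746e+00]
-1
shift [0.0948 0.0022 0.0671] rot [ 5.000e-04 -6.700e-03 -1.567e+00]
```

```bash
python3 -m creep '0.04 0 0 0 0 0.12 0;0.08 0 0 0 0 0.25 0;0.095 0.002 0 0 0 0.37 0;0.095 0.002 0 0 0 0.5 0;0.095 0.002 0 0 0 0.62 0;0.095 0.002 0 0 0 0.75 0;0.095 0.002 0 0 0 0.87 0;0.095 0.002 0 0 0 1 0'
python3 -m creep '0 0 0 0 0 0.12 0;0 0 0 0 0 0.25 0;0 0 0 0 0 0.37 0;0 0 0 0 0 0.5 0;0 0 0 0 0 0.57 0;0 0 0 0 0 0.57 0'
python3 -c "
from m import *
B=bed(6.8);print(np.round(state()['qpos'],2),B.T@state()['ee_pos'])
delta(B@[.577,.116,.03],toolR(B)@Ro.from_euler('z',90,degrees=True).as_matrix())"
```

```text
time_s: 12.82
ee_pos: [0.4577, 0.1674, 0.3503]
eef_rot: [[0.641, 0.645, 0.416], [0.691, -0.721, 0.053], [0.334, 0.253, -0.908]]
wrist_force: [0.5, -0.2, 0.0]
gripper_width: 0.0001
gripper_force: 0.0
time_s: 13.32
ee_pos: [0.4576, 0.1675, 0.3504]
eef_rot: [[0.887, 0.2, 0.416], [0.195, -0.979, 0.053], [0.418, 0.034, -0.908]]
wrist_force: [1.0, -0.1, 0.3]
gripper_width: 0.0003
gripper_force: 0.0
[ 0.9  -0.16 -1.25  1.97 -0.06  0.8  -1.71] [0.57787271 0.1121329  0.11710219]
shift [-0.0002 -0.0036  0.0871] rot [-0.004   0.0037  0.0891]
```

```bash
python3 -m creep '0 -0.003 0.03 -0.004 0.004 0.089 0;0 -0.003 0.06 -0.004 0.004 0.089 0;0 -0.003 0.087 -0.004 0.004 0.089 0;0 -0.003 0.087 -0.004 0.004 0.089 0'
python3 -c "
from m import *
B=bed(6.8);print(np.round(state()['qpos'],2),B.T@state()['ee_pos'],B.T@state()['wrist_force'])
delta(B@[.577,.116,.008],toolR(B)@Ro.from_euler('z',90,degrees=True).as_matrix())"
```

```text
time_s: 13.65
ee_pos: [0.4931, 0.174, 0.274]
eef_rot: [[0.899, 0.123, 0.421], [0.113, -0.992, 0.047], [0.424, 0.005, -0.906]]
wrist_force: [0.4, -2.8, 1.0]
gripper_width: 0.0001
gripper_force: 0.0
[ 0.56  0.17 -1.22  2.05  0.58  0.72 -2.45] [0.57821774 0.11437895 0.03265712] [ 0.44202753 -2.8183024   0.89490284]
shift [-0.0012 -0.0017  0.0247] rot [ 0.0029 -0.0015  0.0063]
```

```bash
python3 -m creep '0 -0.002 0.01 0 0 0 0;0 -0.002 0.02 0 0 0 0;0 -0.002 0.02 0 0 0 0'
cat > st.py <<'E'
from m import *
B=bed(6.8);s=state();print(np.round(s['qpos'],2),'bed',(B.T@s['ee_pos']).round(4),'F',(B.T@s['wrist_force']).round(1))
delta(B@[.577,.116,-.019],toolR(B)@Ro.from_euler('z',90,degrees=True).as_matrix())
E
python3 st.py
```

```text
time_s: 13.9
ee_pos: [0.4994, 0.1773, 0.2537]
eef_rot: [[0.901, 0.126, 0.415], [0.116, -0.992, 0.049], [0.418, 0.004, -0.908]]
wrist_force: [-0.1, 0.6, -0.8]
gripper_width: 0.0003
gripper_force: 0.0
[ 0.48  0.22 -1.16  2.07  0.66  0.7  -2.53] bed [0.5757 0.1169 0.0115] F [-0.4  0.6 -0.7]
shift [0.0014 0.0009 0.0305] rot [0.0009 0.0048 0.0087]
```

```bash
python3 -m creep '0 0 0.006 0 0 0 0;0 0 0.012 0 0 0 0;0 0 0.016 0 0 0 0;0 0 0.016 0 0 0 0'
python3 st.py
```

```text
time_s: 14.23
ee_pos: [0.5066, 0.1789, 0.2425]
eef_rot: [[0.899, 0.123, 0.421], [0.114, -0.992, 0.048], [0.424, 0.005, -0.906]]
wrist_force: [-3.9, -0.6, 3.4]
gripper_width: 0.0006
gripper_force: 2.2
[ 0.43  0.24 -1.13  2.08  0.72  0.69 -2.59] bed [ 0.5776  0.1176 -0.0018] F [-2.2 -0.2  4.7]
shift [-0.0006  0.0016  0.0172] rot [ 0.0022 -0.0011  0.0065]
```

```bash
python3 -m creep '0 0.001 0.006 0 0 0 0;0 0.001 0.012 0 0 0 0;0 0.001 0.016 0 0 0 0;0 0.001 0.018 0 0 0 0;0 0.001 0.018 0 0 0 0'
python3 st.py
```

```text
time_s: 14.65
ee_pos: [0.514, 0.1796, 0.228]
eef_rot: [[0.898, 0.124, 0.423], [0.115, -0.992, 0.047], [0.426, 0.006, -0.905]]
wrist_force: [-15.9, -4.1, 20.2]
gripper_width: 0.0005
gripper_force: 12.7
[ 0.38  0.27 -1.09  2.09  0.78  0.68 -2.65] bed [ 0.5782  0.1174 -0.018 ] F [-6.2 -2.2 25.2]
shift [-0.0012  0.0014  0.001 ] rot [ 0.0034 -0.0032  0.0078]
```

```bash
python3 -m creep '0 -0.004 0 0 0 0 0;0 -0.008 0.0005 0 0 0 0;0 -0.012 0.0005 0 0 0 0;0 -0.012 0.0005 0 0 0 0'
python3 st.py
```

```text
time_s: 14.98
ee_pos: [0.5141, 0.1805, 0.2276]
eef_rot: [[0.899, 0.11, 0.424], [0.109, -0.994, 0.026], [0.424, 0.023, -0.905]]
wrist_force: [-31.4, -40.9, 58.9]
gripper_width: 0.0004
gripper_force: 34.2
[ 0.33  0.27 -1.05  2.08  0.79  0.7  -2.68] bed [ 0.5782  0.1183 -0.0185] F [ -7.8 -36.9  68.6]
shift [-0.0012  0.0023  0.0006] rot [ 0.0244 -0.0015  0.0017]
```

The fingers stuck: 37 N sideways, 69 N normal, and j7 is close to its limit. I'll back off, lift and flip the tool by 180° so j7 is mid-range.

```bash
python3 -m creep '0 0.011 -0.005 0 0 0 0;0 0.011 -0.02 0 0 0 0;0 0.011 -0.04 0 0 0 0;0 0.011 -0.07 0 0 0 0;0 0.011 -0.07 0 0 -0.12 0;0 0.011 -0.07 0 0 -0.25 0;0 0.011 -0.07 0 0 -0.37 0;0 0.011 -0.07 0 0 -0.5 0'
python3 st.py
python3 -m creep '0 0 0 0 0 -0.12 0;0 0 0 0 0 -0.25 0;0 0 0 0 0 -0.37 0;0 0 0 0 0 -0.5 0;0 0 0 0 0 -0.62 0;0 0 0 0 0 -0.75 0;0 0 0 0 0 -0.87 0;0 0 0 0 0 -1 0'
python3 -m creep '0 0 0 0 0 -0.12 0;0 0 0 0 0 -0.25 0;0 0 0 0 0 -0.37 0;0 0 0 0 0 -0.5 0;0 0 0 0 0 -0.62 0;0 0 0 0 0 -0.75 0;0 0 0 0 0 -0.87 0;0 0 0 0 0 -1 0'
python3 st.py
sed 's/(col>=70)&/(col>=70)\&(abs(x[:,0]-.577)<.018)\&/' -i k.py; python3 k.py
```

```text
time_s: 15.65
ee_pos: [0.4853, 0.1759, 0.2902]
eef_rot: [[0.729, 0.538, 0.423], [0.576, -0.816, 0.047], [0.37, 0.209, -0.905]]
wrist_force: [-0.4, 0.4, 0.7]
gripper_width: 0.0007
gripper_force: 0.0
[ 0.59  0.12 -1.23  2.04  0.48  0.73 -1.87] bed [0.5783 0.1172 0.0506] F [-0.   0.4  0.7]
shift [-0.0017  0.0001  0.0696] rot [ 0.0043 -0.0021  0.5069]
time_s: 16.32
ee_pos: [0.4852, 0.1761, 0.2899]
eef_rot: [[-0.055, 0.905, 0.422], [0.998, 0.039, 0.047], [0.026, 0.424, -0.905]]
wrist_force: [-0.1, -0.6, -0.6]
gripper_width: 0.0005
gripper_force: 0.0
time_s: 16.98
ee_pos: [0.4852, 0.1762, 0.2899]
eef_rot: [[-0.789, 0.446, 0.422], [0.511, 0.858, 0.047], [-0.341, 0.253, -0.905]]
wrist_force: [-0.9, -0.1, 0.7]
gripper_width: 0.0009
gripper_force: 0.0
[ 0.61  0.12 -1.25  2.04  0.5   0.73  0.11] bed [0.5781 0.1175 0.0503] F [-0.6  0.   1. ]
shift [ 0.0002 -0.0018  0.0693] rot [0.0042 0.0026 2.4974]
[(-0.06, 679), (-0.056, 1423), (-0.052, 1051), (-0.048, 2006), (-0.044, 164), (-0.04, 16), (-0.036, 20), (-0.032, 21), (-0.028, 20), (-0.024, 23), (-0.02, 24), (-0.016, 25), (-0.012, 92), (-0.008, 257), (-0.004, 1264), (0.0, 1569), (0.04, 32), (0.044, 89)]
dark 1510 min [ 0.5541  0.0974 -0.0094] max [0.5898 0.1389 0.0472] mean [0.5651 0.1206 0.001 ]
highlight lip 727 min [ 0.5595  0.1302 -0.0272] max [0.5941 0.1495 0.0486] mean [ 0.5779  0.143  -0.0035]
tcp [0.57801814 0.11749924 0.05031727]
```

```bash
python3 -m creep '0 0 0 0 0 -0.12 0;0 0 0 0 0 -0.25 0;0 0 0 0 0 -0.37 0;0 0 0 0 0 -0.5 0;0 0 0 0 0 -0.62 0;0 0 0 0 0 -0.644 0'
sed -i "s/'z',90/'z',-90/; s/.577,.116,-.019/.577,.123,.008/" st.py; python3 st.py
cat >> k.py <<'E'
L=x[(x[:,2]>-.03)&(x[:,2]<.005)&(x[:,1]>.1405)&(abs(x[:,0]-.577)<.019)]
print('lip y pct',np.percentile(L[:,1],[1,10,25,50,75,90,99]).round(4),'z',np.percentile(L[:,2],[50,95]).round(4))
E
python3 k.py | tail -1
```

```text
time_s: 17.53
ee_pos: [0.4851, 0.1763, 0.2898]
eef_rot: [[-0.899, -0.114, 0.422], [-0.104, 0.993, 0.048], [-0.425, -0.001, -0.905]]
wrist_force: [-0.4, 0.6, 0.2]
gripper_width: 0.0003
gripper_force: 0.0
[ 0.61  0.13 -1.25  2.04  0.5   0.73  0.75] bed [0.5779 0.1176 0.0503] F [-0.2  0.7  0.4]
shift [0.0011 0.0055 0.0422] rot [-0.0026  0.0021 -0.0032]
lip y pct [0.1444 0.1444 0.1445 0.1454 0.1473 0.1485 0.1493] z [-0.0042 -0.0027]
```

```bash
python3 -m creep '0.001 0.005 0.02 0 0 0 0;0.001 0.005 0.04 0 0 0 0;0.001 0.005 0.048 0 0 0 0;0.001 0.005 0.054 0 0 0 0;0.001 0.005 0.06 0 0 0 0;0.001 0.005 0.066 0 0 0 0;0.001 0.005 0.07 0 0 0 0;0.001 0.005 0.07 0 0 0 0' 40
python3 st.py
```

```text
time_s: 18.25
ee_pos: [0.5124, 0.1844, 0.2274]
eef_rot: [[-0.9, -0.107, 0.423], [-0.098, 0.994, 0.044], [-0.425, -0.002, -0.905]]
wrist_force: [-22.1, -11.6, 33.7]
gripper_width: 0.0003
gripper_force: 19.9
[ 0.37  0.28 -1.09  2.08  0.8   0.69  0.45] bed [ 0.577   0.1224 -0.0182] F [-6.9 -8.9 40.3]
shift [-0.0001  0.0004 -0.0262] rot [-0.0064  0.0028 -0.0093]
```

```bash
python3 -m creep '0 0 -0.002 0 0 0 0;0 0.003 -0.002 0 0 0 0;0 0.003 -0.002 0 0 0 0'
python3 st.py
```

```text
time_s: 18.5
ee_pos: [0.5119, 0.1855, 0.2283]
eef_rot: [[-0.9, -0.105, 0.422], [-0.096, 0.994, 0.043], [-0.424, -0.002, -0.905]]
wrist_force: [-9.0, -10.1, 15.8]
gripper_width: 0.0005
gripper_force: 9.0
[ 0.37  0.28 -1.09  2.08  0.79  0.69  0.45] bed [ 0.577   0.1235 -0.0172] F [-2.5 -9.  18.6]
shift [-0.0001 -0.0007 -0.0252] rot [-0.0074  0.0019 -0.0114]
```

```bash
python3 -m creep '0 0.002 0.0005 0 0 0 0;0 0.004 0.0005 0 0 0 0;0 0.004 0.0005 0 0 0 0'
python3 st.py
```

```text
time_s: 18.75
ee_pos: [0.5121, 0.1866, 0.2276]
eef_rot: [[-0.901, -0.101, 0.422], [-0.094, 0.995, 0.038], [-0.424, -0.006, -0.906]]
wrist_force: [-10.1, -19.6, 22.0]
gripper_width: 0.0003
gripper_force: 12.9
[ 0.35  0.28 -1.09  2.08  0.8   0.7   0.43] bed [ 0.577   0.1246 -0.018 ] F [ -1.9 -18.3  25.2]
shift [-0.    -0.002 -0.026] rot [-0.0126  0.0012 -0.013 ]
```

```bash
python3 -m creep '0 0.002 -0.0005 0 0 0 0;0 0.004 -0.001 0 0 0 0;0 0.004 -0.001 0 0 0 0'
python3 st.py
```

```text
time_s: 19.0
ee_pos: [0.5112, 0.1917, 0.2285]
eef_rot: [[-0.901, -0.103, 0.422], [-0.095, 0.995, 0.04], [-0.424, -0.004, -0.906]]
wrist_force: [-6.4, -14.1, 15.2]
gripper_width: 0.0008
gripper_force: 9.5
[ 0.34  0.28 -1.09  2.08  0.8   0.71  0.42] bed [ 0.5771  0.1299 -0.0171] F [ -0.8 -13.3  17.1]
shift [ 0.     -0.0071 -0.025 ] rot [-0.0099  0.0015 -0.0126]
```

```bash
python3 -m creep '0 0 0.0015 0 0 0 0;0 0.003 0.0015 0 0 0 0;0 0.005 0.0015 0 0 0 0;0 0.005 0.001 0 0 0 0'
python3 st.py
```

```text
time_s: 19.33
ee_pos: [0.5115, 0.1929, 0.2276]
eef_rot: [[-0.901, -0.098, 0.423], [-0.093, 0.995, 0.033], [-0.424, -0.01, -0.906]]
wrist_force: [-8.2, -20.4, 20.2]
gripper_width: 0.0003
gripper_force: 12.5
[ 0.33  0.28 -1.08  2.08  0.81  0.72  0.41] bed [ 0.5772  0.131  -0.018 ] F [ -1.1 -19.3  22.8]
shift [ 0.     -0.0084 -0.0259] rot [-0.0176  0.0011 -0.0144]
```

```bash
python3 -m creep '0 0.003 -0.0007 0 0 0 0;0 0.004 -0.0007 0 0 0 0;0 0.004 -0.0007 0 0 0 0'
python3 st.py
python3 -c "
from m import *
B=bed(6.8);s=snapshot('scene');d=s['depth'];v,u=np.mgrid[0:384,0:512]
C=np.stack([(u-s['cx'])/s['fx']*d,(v-s['cy'])/s['fy']*d,d],-1);X=((C-s['t'])@s['R'])@B
a=(abs(X[...,0]-.60)<.03)&(X[...,1]>.135)&(X[...,1]<.175)&(X[...,2]>-.04)&(X[...,2]<-.006)&(d>0)
print(np.unique(v[a]),u[a].min(),u[a].max(),np.percentile(X[a],[5,50,95],axis=0).round(4))"
```

```text
time_s: 19.58
ee_pos: [0.5104, 0.2005, 0.2282]
eef_rot: [[-0.901, -0.103, 0.422], [-0.095, 0.995, 0.04], [-0.424, -0.004, -0.906]]
wrist_force: [-7.3, -14.6, 15.9]
gripper_width: 0.0004
gripper_force: 9.6
[ 0.31  0.29 -1.08  2.07  0.81  0.72  0.4 ] bed [ 0.5773  0.1386 -0.0174] F [ -1.5 -13.6  18.2]
shift [ 0.0001 -0.0159 -0.0252] rot [-0.0103  0.0018 -0.0127]
[190 191 192 193 194 195 196 197 198 199 200 201 202] 331 341 [[ 0.58    0.1356 -0.035 ]
 [ 0.5883  0.1489 -0.0183]
 [ 0.5989  0.1619 -0.007 ]]
```

The keeper is moving: TCP is at y=0.1386 and the lip's outer face at about 0.162. I'll continue to the end of travel.

```bash
python3 -m creep '0 0.003 0.0007 0 0 0 0;0 0.005 0.0003 0 0 0 0;0 0.005 0 0 0 0 0;0 0.005 0 0 0 0 0'
python3 st.py
```

```text
time_s: 19.97
ee_pos: [0.5099, 0.2071, 0.2279]
eef_rot: [[-0.901, -0.105, 0.422], [-0.095, 0.994, 0.044], [-0.424, -0.001, -0.906]]
wrist_force: [1.4, -7.7, 2.9]
gripper_width: 0.0006
gripper_force: 5.1
[ 0.3   0.29 -1.08  2.07  0.82  0.72  0.38] bed [ 0.5774  0.1453 -0.0178] F [ 1.6 -7.8  2.5]
shift [ 0.0001 -0.0224 -0.0256] rot [-0.0062  0.0017 -0.012 ]
```

```bash
python3 -m creep '0 0.003 -0.001 0 0 0 0;0 0.003 -0.001 0 0 0 0;0 0.003 -0.001 0 0 0 0'
python3 st.py
```

```text
time_s: 20.22
ee_pos: [0.5097, 0.2073, 0.228]
eef_rot: [[-0.901, -0.101, 0.421], [-0.093, 0.995, 0.04], [-0.423, -0.004, -0.906]]
wrist_force: [5.1, -13.4, -0.7]
gripper_width: 0.0006
gripper_force: 7.5
[ 0.29  0.29 -1.08  2.07  0.82  0.73  0.38] bed [ 0.5773  0.1455 -0.0176] F [  2.9 -13.9  -2.1]
shift [-0.     -0.0228 -0.0254] rot [-0.0104  0.0004 -0.014 ]
```

It's at the stop, and the ram is held without my force. I'll retreat and check.

```bash
python3 -m creep '0 -0.006 -0.001 0 0 0 0;0 -0.009 -0.004 0 0 0 0;0 -0.009 -0.03 0 0 0 0;0 -0.009 -0.07 0 0 0 0;-0.02 -0.02 -0.11 0 0 0 0;-0.04 -0.04 -0.14 0 0 0 0;-0.04 -0.06 -0.14 0 0 0 0;-0.04 -0.06 -0.14 0 0 0 0'
sed -i 's/col<60)&(x\[:,2\]>-.02)/col<60)\&(x[:,2]>-.035)/;s/x\[:,1\]>.1405/x[:,1]>.155/' k.py; python3 k.py
python3 -c "
from m import *
B=bed(6.8)
for n in ('top','scene'):
  s=snapshot(n);d=s['depth'];v,u=np.mgrid[0:384,0:512]
  C=np.stack([(u-s['cx'])/s['fx']*d,(v-s['cy'])/s['fy']*d,d],-1);X=((C-s['t'])@s['R'])@B
  a=(d>0)&(s['frame'].max(2)<55)&(abs(X[...,0]-.577)<.03)&(abs(X[...,1]-.117)<.03)&(X[...,2]>-.05)&(X[...,2]<.02);print(n,'knob',X[a].mean(0),a.sum())
  a=(d>0)&(s['frame'].max(2)<60)&(abs(X[...,0]-.577)<.032)&(abs(X[...,1]-.117)<.04)&(X[...,2]>-.17)&(X[...,2]<-.14);print(n,'pad',X[a].min(0) if a.any() else 0,X[a].max(0) if a.any() else 0,a.sum())
  o=np.load('pics/%s1.png.npz'%n);print('changed px',int((abs(o['frame'].astype(int)-s['frame']).max(2)>60).sum()))
"
```

```text
time_s: 20.88
ee_pos: [0.4946, 0.1471, 0.3763]
eef_rot: [[-0.898, -0.108, 0.427], [-0.098, 0.994, 0.046], [-0.43, -0.001, -0.903]]
wrist_force: [0.6, -0.1, -0.2]
gripper_width: 0.0003
gripper_force: 0.0
[(-0.06, 717), (-0.056, 1739), (-0.052, 871), (-0.048, 1897), (-0.044, 193), (-0.04, 40), (-0.036, 47), (-0.032, 50), (-0.028, 652), (-0.024, 1276), (-0.02, 44), (-0.016, 46), (-0.012, 58), (-0.008, 122), (-0.004, 183)]
dark 1304 min [ 0.5554  0.0954 -0.027 ] max [ 0.5962  0.1369 -0.022 ] mean [ 0.5716  0.118  -0.0237]
highlight lip 554 min [ 0.5593  0.1342 -0.0297] max [ 0.5948  0.1676 -0.0024] mean [ 0.5769  0.1625 -0.0116]
tcp [0.61816357 0.08852791 0.12475203]
lip y pct [0.1624 0.1628 0.1629 0.1631 0.165  0.1666 0.1676] z [-0.0064 -0.0028]
top knob [ 0.59463025  0.11771317 -0.02231383] 14
top pad [ 0.604484    0.09147406 -0.14326933] [ 0.604484    0.09147406 -0.14326933] 1
changed px 20950
scene knob [ 0.585659    0.11787207 -0.02599424] 148
scene pad [ 0.54817167  0.08661014 -0.15830419] [ 0.60621111  0.09222487 -0.14050084] 26
changed px 9620
```

The knob rests about 24 mm down (trapped), the lip is at the end of its travel, and the pad's straight end is 31 mm behind the ram axis, as it should be.

```bash
python3 -c "
from plant import *
print(sign_off())"
```

```text
the job is handed in; nothing more can be done
None
```

I handed in the job at 21 s: the heel pad is on the heel within about 2 mm, the carriage is against its home stop, and the ram is locked about 24 mm down with the keeper across. I viewed 11 pictures against the limit of 10, and on the first try at the keeper the fingertips pressed the knob with about 69 N before I backed off; I made no separate check on the bystanders.

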